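Make up two silicone-casting kits

TASK

Make up the two casting kits from the stock on the bench. The three-bay tray gets the smaller paper cup in its middle bay, with the dropper bottle and the yellow mould block in the two end bays, either way round; the two-bay tray gets the larger paper cup and the pigment jar, one to each bay, either way round. Stand every piece upright on the floor of its bay, setting it down gently rather than dropping it, and leave the blue bottle, the roll of tape and the scale where they are.

Things in the scene. Friction and masses are not known exactly. Their poses are not given: they have to be found in the camera images.
- tray3: Low white plastic kit tray with a row of THREE open bays, 214 x 84 x 15 mm. Bay centres lie at x = -70, 0 (middle) and +70 mm, y = 0. Bays 66 (x) by 76 mm (y) inside; floor 3 mm thick; walls and dividers 4 mm thick, tops 15 mm above the table. Origin: centre of the underside; x along the row of bays, z up. Bolted to the table, cannot move.
- tray2: Low white plastic kit tray with a row of TWO open bays, 144 x 84 x 15 mm. Bay centres lie at x = -35 and +35 mm, y = 0. Bays 66 (x) by 76 mm (y) inside; floor 3 mm thick; walls and dividers 4 mm thick, tops 15 mm above the table. Origin: centre of the underside; x along the row of bays, z up. Bolted to the table, cannot move.
- small_cup: The smaller of two empty tan paper cups: 36 mm across the base, 48 mm across the rim, 52 mm tall, wall 3 mm, open at the top, about 20 g. It stands upright on the table. Origin: centre of its underside, z up.
- large_cup: The larger of two empty tan paper cups: 48 mm across the base, 64 mm across the rim, 75 mm tall, wall 3 mm, open at the top, about 30 g. It stands upright on the table. Origin: centre of its underside, z up.
- dropper: Black plastic dropper bottle, round, 36 mm diameter up to 50 mm height, then a shoulder and a narrow nozzle up to 80 mm, about 50 g. It stands upright on the table. Origin: centre of its underside, z up.
- jar: Short round pigment jar, white with a flat aluminium screw cap, 46 mm diameter (cap 47 mm), 48 mm tall, about 70 g. It stands upright on the table. Origin: centre of its underside, z up.
- mould: Yellow 3D-printed casting mould: a rectangular block 46 mm (its x) by 36 mm (its y) by 45 mm tall, with two open rectangular cavities side by side in its top, about 60 g. It stands upright on the table. Origin: centre of its underside, z up.
- bottle: Bystander, not to be moved: blue plastic bottle with white cap and paper label, 60 mm diameter, 130 mm tall, loose. Origin: centre of its underside.
- tape: Bystander, not to be moved: blue roll of tape lying flat, 90 mm outer and 72 mm inner diameter, 22 mm high, loose. Origin: centre of its underside.
- scale: Bystander, not to be moved: black digital weighing scale with steel pan, 90 mm (x) by 160 mm (y) by 18 mm high, loose. Origin: centre of its underside.

How it is judged:
By the outcome, as a careful person would: the job done as asked, in the order asked, and still so for the second after the job is handed in, with the robot touching nothing.
It also fails if it takes over 128 s, if anything falls off the work surface, if the arm or the gripper's body presses on something with over 40 N, if the wrist force passes 120 N, or if a joint passes its speed limit or range.

ROBOT

A 7-joint arm with a two-finger parallel gripper is mounted at the origin on the work surface. World frame = base frame: x ahead of the robot, y to its left, z up, the work surface at z = 0. Lengths are in m, angles in rad, forces in N, time in s.
With the tool pointing down it reaches from about 0.425 to 0.925 m from the base axis. Payload 6.8 kg.
Tool frame: the origin (TCP) lies midway between the tips of the shut fingers; the grasp point (between the pads) lies 19 mm behind it; x points along the fingers, y is the direction in which the jaws open and shut, and the axes are right-handed (so a half turn about x gives the same grasp; the last joint's range is limited). The gripper opens to 85 mm and grips with 20 to 120 N. Pads are 22 mm wide; open, the fingers measure 114 mm over their backs; the gripper's body (76 mm by 85 mm) begins 54 mm behind the grasp point. The pads swing forward as they close: fully open they stand 13 mm farther back than shut.
Start: joints at [1.126, 0.477, 0.022, 1.555, -0.011, 1.109, -0.083], TCP at [0.223, -0.637, 0.231] pointing down, gripper open.
Joint ranges: [-2.96, 2.96], [-0.34, 2.1], [-1.41, 1.46], [0.24, 2.44], [-1.37, 4.51], [0.17, 1.92], [-2.96, 2.96]. Speed limits (rad/s): [2.39, 2.39, 3.14, 3.14, 3.14, 3.14, 3.14].

INTERFACE

Orientations are given as a rotation vector (axis times angle).
In Python, from bench import r, viewer, nets gives the robot as it stands.
- The arm moves only by the shell command python3 -m pendant 'ROWS' [FORCE]. ROWS is JSON, one flat list of numbers, 5 for each row, row after row: the finger opening in mm, from 0 to 85.4, then the shift along the tool's x, y, z in mm, then the turn about the tool's x in rad. A call has 1 to 20 rows; each row shifts and turns the commanded pose from where the row before left it, along the tool's axes as they then stand; what a row does not reach is not made up. A row lasts 1/8 s, in which the tool goes at most 62.5 mm and 10.7 degrees, less where a joint would pass 70% of its speed; a pose out of reach is approached as far as the arm can. A call with a gripper value outside its range is refused whole. The fingers move at their own pace and stop on an object; FORCE is the grip in N (left out, the last holds). Time passes only in rows, so rows that do not move let the fingers close. It gives the time, the measured TCP pose, the force and the opening at its end, in the units of the state.
- r.get_obs(): the state, without advancing time (a new reading comes with each control period).
- viewer.grab_frame(name): name is "scene" or "top" or "wrist"; returns (picture, depth): 480x640x3 uint8, red, green, blue; 480x640 float32, m along the optical axis (not along the pixel's ray), 0 where there is no reading.
- viewer.calibration(name): a dict with "mtx" (3x3 intrinsics, pixels), "world_to_cam" (4x4, takes a point from world to camera coordinates). Camera axes: x right, y up, looking along -z (the intrinsics and any distortion apply to the point x, -y, -z); pixel columns grow to the right and rows downward; lengths in m; the calibration is good to about 2 mm. A picture is of the moment at which its call begins: read the wrist's pose just before it. calibration takes no time and is no camera call; for the wrist camera it gives the pose at the moment of the call.
- r.hand_in(): hands the job in, once; it reports no verdict.
Trained networks look in the newest picture that a camera, given by its name, has taken for a name from the list of things; names that differ only in an ending like _2 or _b are one class to them, and where a whole thing is asked for, a point or a joint stands for the part that bears it (a point fixed in the world has none). Each returns a list of dicts, best first, with "score" (0 to 1); they miss things now and then, are a little off and sometimes report something else, mostly with a low value. They report only what shows in the picture. A call takes as long as a camera call.
- nets.look_for(name, camera): "location" ([x, y, z] in m, in world coordinates, good to about 4 mm: the middle of the surface that is visible of it).
- nets.silhouettes(name, camera): "mask" (480x640 bool, what is visible of it).
The state is a dict: "clock": time; "joints": joint angles; "qvel": joint speeds; "tau": joint torques, N m; "tcp_pos": TCP position; "orientation": TCP orientation; "contact_force": force on the tool from outside, world axes, zero at the start; "moment": the same for the moment, N m; "grip_width": finger opening in m.
Only numpy, scipy, OpenCV 4.12 (cv2) and the standard library are available. Lean on these libraries where they do the work, as an engineer would, in place of code of your own. Each camera call takes 0.05 s, during which the arm holds its last target. There are 200 camera calls.

## Working session

There is one attempt and no reset: what is moved stays moved. The work goes in short steps, Python scripts to look and compute and a shell command to move; the robot and the scene stay as the last step left them, time stands still between calls to the robot, and variables do not carry over. Pictures are saved under pics/ and viewed, about 12 in all and at most 16, crops included, and the job is handed in when it is done.

```bash
ls; mkdir -p pics; cat > h.py <<'E'
from bench import r, viewer, nets
import numpy as np, cv2
from scipy.spatial.transform import Rotation as R
def cloud(cam):
    im,d=viewer.grab_frame(cam); c=viewer.calibration(cam); K=c['mtx']
    v,u=np.mgrid[:480,:640]; 
    P=np.stack([(u-K[0,2])/K[0,0]*d,-(v-K[1,2])/K[1,1]*d,-d,np.ones_like(d)],-1)@np.linalg.inv(c['world_to_cam']).T
    P=P[...,:3]; P[d==0]=np.nan
    return im,P
def save(im,n): cv2.imwrite('pics/'+n,im[...,::-1])
def state():
    o=r.get_obs(); return o
E
python3 - <<'E'
from h import *
o=r.get_obs(); print(o); print(viewer.calibration('top'),viewer.calibration('scene').keys())
print(R.from_rotvec(o['orientation']).as_matrix().round(3))
a,_=cloud('scene'); b,P=cloud('top'); 
save(a,'s1.png'); save(b,'t1.png')
for n in ['tray3','tray2','small_cup','large_cup','dropper','jar','mould','bottle','tape','scale']:
    print(n,[(np.round(x['location'],3).tolist(),round(x['score'],2)) for x in nets.look_for(n,'top')[:3]])
E
```

```text
pics
{'clock': 0.0, 'joints': array([ 1.12590017,  0.47780447,  0.02234625,  1.55643056, -0.0114801 ,
        1.10930931, -0.08312144]), 'qvel': array([ 5.15810693e-05, -5.03680999e-04, -6.44604689e-04, -1.14826441e-03,
        2.82493326e-03,  5.10011537e-04, -1.55007680e-03]), 'tau': array([-6.35678080e-04, -5.96458375e+01,  1.60796173e+00, -2.81204921e+01,
        1.25232138e-02,  9.45267297e-03, -1.32331607e-05]), 'tcp_pos': array([ 0.22284801, -0.63653376,  0.23033175]), 'orientation': array([ 2.03901715,  0.34855923, -2.03996599]), 'contact_force': array([-0.45751679,  0.28932054,  0.64191377]), 'moment': array([-0.02405609, -0.00353629,  0.00214081]), 'grip_width': 0.0853711628310653}
{'mtx': array([[438.99835535,   0.        , 320.38752867],
       [  0.        , 438.99835535, 237.30598559],
       [  0.        ,   0.        ,   1.        ]]), 'world_to_cam': array([[-0.03876222, -0.99923333,  0.00550018,  0.01165248],
       [ 0.97555999, -0.03665133,  0.21665499, -0.61699092],
       [-0.2162873 ,  0.01376378,  0.97623274, -0.66372395],
       [ 0.        ,  0.        ,  0.        ,  1.        ]])} dict_keys(['mtx', 'world_to_cam'])
[[-0.001  0.33  -0.944]
 [ 0.002 -0.944 -0.33 ]
 [-1.    -0.002  0.   ]]
tray3 [([0.496, -0.262, 0.005], 0.96), ([0.486, 0.317, 0.0], 0.84)]
tray2 [([0.496, -0.262, 0.005], 0.96), ([0.486, 0.317, 0.0], 0.84)]
small_cup [([0.436, 0.109, 0.028], 0.67)]
large_cup [([0.553, 0.004, 0.028], 0.7)]
dropper [([0.643, 0.099, 0.054], 0.57)]
jar [([0.657, -0.088, 0.052], 0.68)]
mould [([0.443, -0.087, 0.041], 0.87)]
bottle [([0.736, 0.216, 0.09], 0.7)]
tape [([0.763, -0.241, 0.017], 0.82), ([0.446, -0.084, 0.044], 0.5)]
scale [([0.782, 0.034, 0.018], 0.65), ([0.488, 0.315, -0.001], 0.3)]
```

View pics/t1.png

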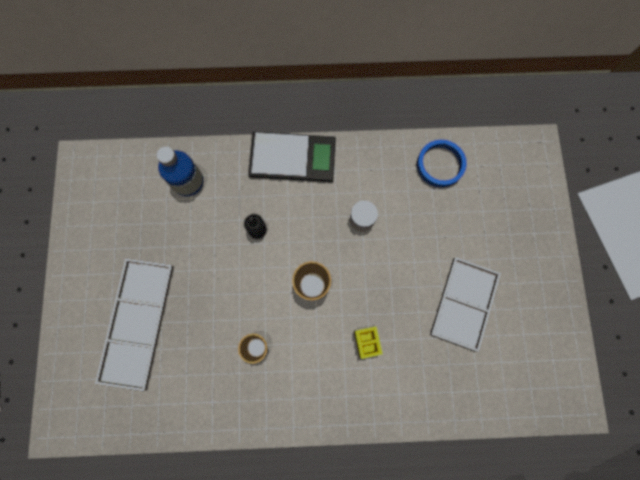

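View pics/s1.png

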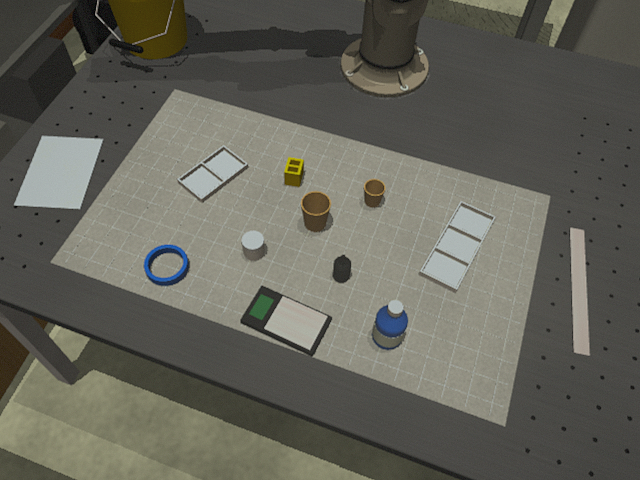

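Top view: the three-bay tray is at pixel (135,325), the two-bay tray at (465,305), cups at (312,282) and (253,348), dropper (255,226), jar (364,214), mould (368,342). The networks' positions match the picture. Next I'll measure shapes from the depth of both cameras.

```bash
cat > m.py <<'E'
from h import *
from scipy.optimize import least_squares
def circ(p):
    f=least_squares(lambda q:np.hypot(p[:,0]-q[0],p[:,1]-q[1])-q[2],[*p.mean(0)[:2],.025],loss='soft_l1',f_scale=.002).x
    return f.round(4)
near=dict(tray3=(.486,.317),tray2=(.496,-.262),small_cup=(.436,.109),large_cup=(.553,.004),dropper=(.643,.099),jar=(.657,-.088),mould=(.443,-.087),bottle=(.736,.216),tape=(.763,-.241),scale=(.782,.034))
if __name__=='__main__':
  for cam in ['top','scene']:
    im,P=cloud(cam)
    tb=P[(abs(P[...,0]-.6)<.25)&(abs(P[...,1])<.35)]; print(cam,'table z',np.nanmedian(tb[:,2]),np.nanstd(tb[abs(tb[:,2])<.01][:,2]))
    for n,c in near.items():
        L=nets.silhouettes(n,cam)
        L=[(m,np.nanmedian(P[m['mask']],0)) for m in L if m['mask'].any()]
        L=[x for x in L if np.hypot(*(x[1][:2]-c))<.06]
        if not L: print(n,'none'); continue
        m=L[0][0]['mask']; p=P[cv2.erode(m.astype(np.uint8),np.ones((2,2)))>0]; p=p[~np.isnan(p[:,0])]
        zt=np.percentile(p[:,2],97); t=p[p[:,2]>zt-.006]
        out=[len(p),'ztop',round(zt,4),'topmid',((t.max(0)+t.min(0))/2).round(4)[:2],'circ',circ(t)]
        if n in('tray3','tray2','mould','scale'):
            q=p if 'tray' in n else t
            (x,y),(w,h),a=cv2.minAreaRect((q[:,:2]*1000).astype(np.float32)); out=out[:3]+['rect',round(x,1),round(y,1),round(w,1),round(h,1),round(a,2)]
        print(n,*out)
E
python3 m.py
```

```text
top table z -0.0005223854800147087 0.0017457476199090908
tray3 6328 ztop 0.0145 rect 489.4 311.8 84.4 215.5 79.98
tray2 4012 ztop 0.0146 rect 501.1 -263.7 89.4 142.8 67.59
small_cup 571 ztop 0.0511 topmid [0.4407 0.1043] circ [0.4419 0.1043 0.0211]
large_cup 1092 ztop 0.0742 topmid [0.5451 0.0052] circ [0.5447 0.0052 0.0292]
dropper 421 ztop 0.0779 topmid [0.6504 0.1018] circ [0.65   0.1017 0.0033]
jar 596 ztop 0.0489 topmid [ 0.6606 -0.0902] circ [ 0.6599 -0.0902  0.0156]
mould 605 ztop 0.0455 rect 443.2 -83.9 43.8 35.6 10.0
bottle 1475 ztop 0.1295 topmid [0.746  0.2278] circ [0.7451 0.2282 0.0088]
tape 752 ztop 0.0225 topmid [ 0.7608 -0.2434] circ [ 0.7604 -0.2426  0.0402]
scale 3657 ztop 0.0189 rect 785.9 34.1 154.8 86.0 84.69
scene table z 0.001974456734491481 0.002326224879965728
tray3 3222 ztop 0.0175 rect 491.7 311.4 82.4 218.1 79.21
tray2 none
small_cup 401 ztop 0.0542 topmid [0.4443 0.1049] circ [0.4426 0.1038 0.021 ]
large_cup 862 ztop 0.0766 topmid [0.5464 0.0058] circ [0.5456 0.0044 0.0293]
dropper 356 ztop 0.0736 topmid [0.653  0.1019] circ [0.6412 0.0945 0.0148]
jar 513 ztop 0.0526 topmid [ 0.6619 -0.09  ] circ [ 0.6626 -0.0896  0.0157]
mould 439 ztop 0.0487 rect 445.5 -84.1 47.6 33.7 10.96
bottle none
tape 663 ztop 0.0257 topmid [ 0.7627 -0.2426] circ [ 0.7631 -0.243   0.0401]
scale 3422 ztop 0.022 rect 789.2 34.7 156.4 87.5 84.25
```

```bash
python3 -m pendant '[85,0,0,0,0.128, 85,0,0,0,0.128, 85,0,0,0,0.128, 85,0,0,0,0.128, 85,0,-47.7,-22.8,0, 85,0,-47.7,-22.8,0, 85,0,-47.7,-22.8,0, 85,0,-47.7,-22.8,0, 85,0,-47.7,-22.8,0, 85,0,-47.7,-22.8,0, 85,0,-47.7,-22.8,0, 85,0,-47.7,-22.8,0, 85,0,-47.7,-22.8,0, 85,0,-48.4,17,0, 85,0,-48.4,17,0, 85,0,-48.4,17,0, 85,0,-48.4,17,0, 85,0,-48.4,17,0, 85,0,-48.4,17,0, 85,0,-48.4,17,0]' 20
cat > go.py <<'E'
# work out the shift in tool axes: python3 go.py x y [z] [jaw_deg]
import sys; from h import *
o=r.get_obs(); M=R.from_rotvec(o['orientation']).as_matrix(); p=o['tcp_pos']
a=[float(v) for v in sys.argv[1:]]; t=np.array([a[0],a[1],a[2] if len(a)>2 else p[2]])
j=np.degrees(np.arctan2(M[1,1],M[0,1])); 
if len(a)>3:
    print('turn',np.radians(j-a[3])); M=R.from_rotvec([0,0,np.radians(a[3]-j)]).as_matrix()@M
print('t',round(o['clock'],2),'tcp',p.round(4),'jaw',j.round(2),'f',o['contact_force'].round(1),'w',o['grip_width'].round(4),'j',o['joints'].round(2))
print('tilt',M[:,0].round(3),'shift mm',(M.T@(t-p)*1000).round(1))
E
cat > pan.py <<'E'
from m import *
E
python3 go.py .442 .104
python3 - <<'E'
from m import *
im,P=cloud('wrist'); save(im,'w1.png')
for n in ['small_cup']:
    for m in nets.silhouettes(n,'wrist')[:2]:
        p=P[m['mask']]; p=p[~np.isnan(p[:,0])]; zt=np.percentile(p[:,2],97); t=p[p[:,2]>zt-.006]
        print(n,m['score'],len(p),zt,(t.max(0)+t.min(0))/2,circ(t))
E
```

```text
clock: 4.2
tcp_pos: [0.4416, 0.1058, 0.2317]
orientation: [-2.131, 0.187, 2.128]
contact_force: [0.8, 0.3, 0.5]
grip_width: 0.085
small_cup 0.93 2797 0.05248685117630017 [0.440034   0.11316342 0.05012809] [0.4403 0.1134 0.0217]Traceback (most recent call last):
  File "go.py", line 8, in <module>
    print('t',round(o['clock'],2),'tcp',p.round(4),'jaw',j.round(2),'f',o['contact_force'].round(1),'w',o['grip_width'].round(4),'j',o['joints'].round(2))
                                                                                                        ^^^^^^^^^^^^^^^^^^^^^
AttributeError: 'float' object has no attribute 'round'
```

View pics/w1.png

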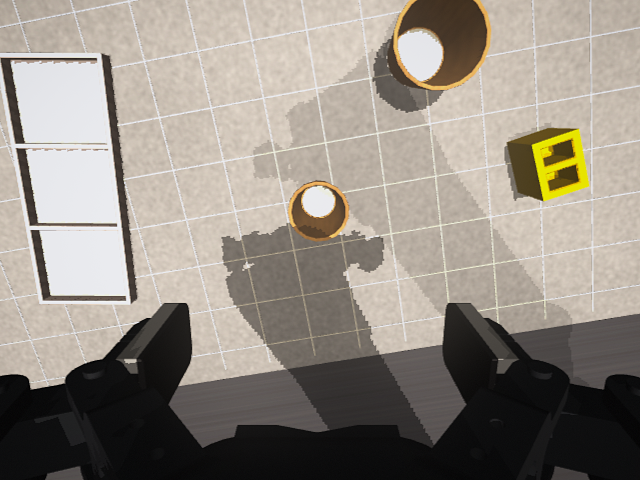

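The wrist picture shows the small cup at (319,210), the large cup at (441,40), the mould at (560,165) and tray3 at (70,180). The arm was still settling when it was taken, so I'll measure again at rest.

```bash
sed -i "s/o\['grip_width'\].round(4)/round(o['grip_width'],4)/" go.py
cat > wm.py <<'E'
import sys; from m import *
def run(names):
  im,P=cloud('wrist')
  for n in names:
    for m in nets.silhouettes(n,'wrist')[:2]:
        if m['score']<.4: continue
        p=P[m['mask']]; p=p[~np.isnan(p[:,0])]
        if len(p)<50: continue
        zt=np.percentile(p[:,2],97); t=p[p[:,2]>zt-.006]
        s='rect %s'%(cv2.minAreaRect(((p if 'tray' in n else t)[:,:2]*1000).astype(np.float32)),) if n[:4] in('tray','moul') else 'circ %s'%circ(t)
        print(n,round(m['score'],2),len(p),'ztop',round(zt,4),((t.max(0)+t.min(0))/2).round(4),s)
  return im,P
if __name__=='__main__': im,_=run(sys.argv[2:]); save(im,sys.argv[1])
E
python3 wm.py w2.png small_cup large_cup mould tray3; python3 go.py .442 .104
```

```text
small_cup 0.8 2772 ztop 0.052 [0.4416 0.1015 0.0498] circ [0.4421 0.1019 0.0217]
large_cup 0.9 7845 ztop 0.0749 [0.5415 0.0023 0.0731] circ [0.5443 0.0028 0.0298]
mould 0.62 4600 ztop 0.0456 [ 0.4428 -0.0872  0.0432] rect ((442.8593444824219, -87.25566101074219), (46.5686149597168, 37.8384895324707), 8.77451229095459)
t 4.55 tcp [0.4421 0.1028 0.2313] jaw -100.17 f [-0.9 -0.5 -0.5] w 0.0849 j [-0.07  0.13 -0.32  2.04  0.05  0.98 -2.16]
tilt [-0. -0. -1.] shift mm [-0.  -1.1  0.3]
```

```bash
python3 -m pendant '[85,43,0,0,0, 85,43,0,0,0, 85,43,0,0,0, 85,43,0,0,0, 85,30,0,0,0, 85,13,0,0,0, 85,0,0,0,0, 35,0,0,0,0, 35,0,0,0,0, 35,0,0,0,0, 35,0,0,0,0, 35,0,0,0,0, 35,0,0,0,0, 35,0,0,0,0]' 20; python3 go.py .490 .312
```

```text
clock: 6.3
tcp_pos: [0.4428, 0.1045, 0.0175]
orientation: [-2.132, 0.186, 2.127]
contact_force: [-0.9, 0.1, 6.6]
grip_width: 0.0467
t 6.3 tcp [0.4428 0.1045 0.0175] jaw -100.04 f [-0.9  0.1  6.6] w 0.0467 j [-0.16  0.48 -0.25  2.21  0.25  0.47 -2.35]
tilt [ 0.002  0.    -1.   ] shift mm [ 2.000e-01 -2.126e+02 -1.030e+01]
```

```bash
python3 -m pendant '[35,0,0,0,0, 35,0,0,0,0, 35,-15,0,0,0, 35,-30,0,0,0, 35,-40,0,0,0, 35,0,0,0,0, 35,0,0,0,0]' 30; python3 go.py .490 .312; python3 - <<'E'
from h import *
im,P=cloud('wrist'); save(im,'w3.png')
E
```

```text
clock: 7.18
tcp_pos: [0.4418, 0.104, 0.1016]
orientation: [-2.13, 0.187, 2.129]
contact_force: [-0.4, 0.2, 0.1]
grip_width: 0.0459
t 7.17 tcp [0.4418 0.104  0.1016] jaw -100.05 f [-0.4  0.2  0.1] w 0.0459 j [-0.1   0.32 -0.31  2.17  0.16  0.67 -2.27]
tilt [ 0.001 -0.    -1.   ] shift mm [   0.  -213.2  -11.2]
```

View pics/w3.png

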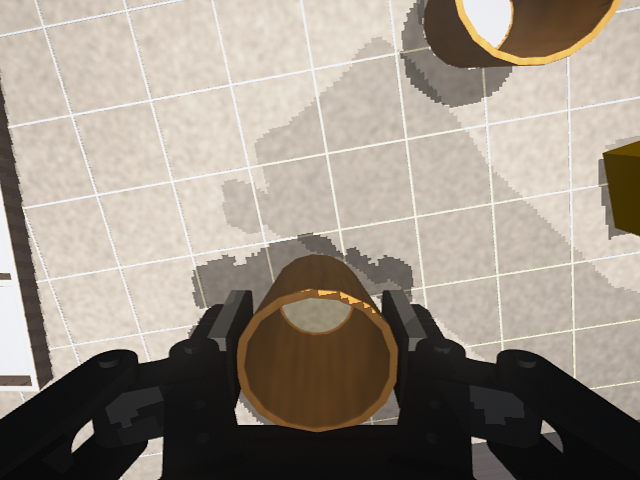

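The cup is held upright between the pads at (318,360). On the way up I'll measure tray3 and the held cup.

```bash
python3 -m pendant '[35,-50,-50,0,0, 35,-50,-50,-1,0, 35,-48,-48,-1,0, 35,0,0,0,0, 35,0,0,0,0, 35,0,0,0,0]' 30; python3 go.py .490 .312; python3 wm.py w4.png tray3 small_cup tray2
```

```text
clock: 7.98
tcp_pos: [0.4659, 0.2324, 0.2319]
orientation: [-2.127, 0.192, 2.133]
contact_force: [0.5, 0.4, -0.8]
grip_width: 0.046
t 7.97 tcp [0.4659 0.2324 0.2319] jaw -100.13 f [ 0.5  0.4 -0.8] w 0.046 j [-0.26  0.25 -0.38  1.9   0.11  1.02 -2.43]
tilt [-0.003 -0.002 -1.   ] shift mm [ -0.3 -82.6  -9.8]
tray3 0.63 24952 ztop 0.0154 [0.4924 0.3103 0.1332] rect ((491.06414794921875, 303.8810119628906), (114.67379760742188, 216.8628387451172), 79.67146301269531)
small_cup 0.93 21332 ztop 0.2664 [0.4652 0.2333 0.2836] circ [0.4656 0.2332 0.0217]
tray2 0.63 24952 ztop 0.0154 [0.4924 0.3103 0.1332] rect ((491.06414794921875, 303.8810119628906), (114.67379760742188, 216.8628387451172), 79.67146301269531)
```

View pics/w4.png

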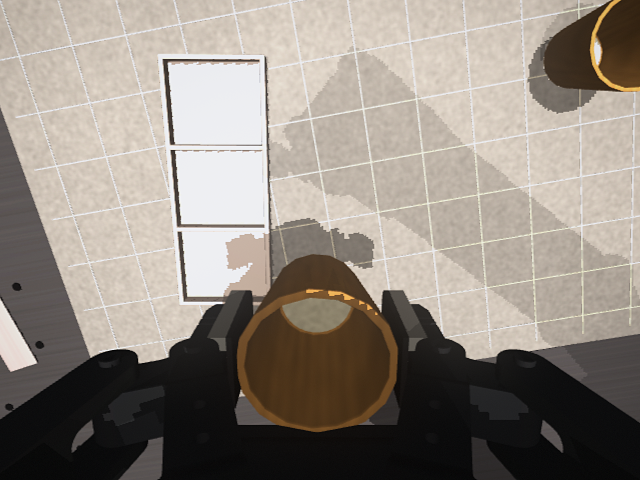

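```bash
cat > tray.py <<'E'
from h import *
# tray rectangle from rim points (z 9..20 mm, bright) in the wrist picture
def tray(cx,cy,rad=.16):
    im,P=cloud('wrist')
    k=(abs(P[...,2]-.0145)<.004)&(np.hypot(P[...,0]-cx,P[...,1]-cy)<rad)&(im.min(-1)>120)
    n,l,s,_=cv2.connectedComponentsWithStats(k.astype(np.uint8)); k=l==1+s[1:,4].argmax()
    q=(P[k][:,:2]*1000).astype(np.float32); return k.sum(),cv2.minAreaRect(q)
if __name__=='__main__':
    import sys; print(tray(float(sys.argv[1]),float(sys.argv[2])))
E
python3 tray.py .49 .312
```

```text
(np.int64(3955), ((491.4025573730469, 313.60791015625), (84.58028411865234, 214.27703857421875), 79.60466766357422))
```

```bash
python3 -m pendant '[35,0,-42.2,-5.4,0, 35,0,-42.2,-5.5,0, 35,45,0,0,0, 35,45,0,0,0, 35,45,0,0,0, 35,40,0,0,0, 35,20,0,0,0, 35,8,0,0,0, 35,0,0,0,0, 35,0,0,0,0, 35,0,0,0,0]' 30; python3 go.py .4914 .3136 .0205
```

```text
clock: 9.6
tcp_pos: [0.4929, 0.3161, 0.032]
orientation: [-2.131, 0.186, 2.127]
contact_force: [0.6, 0.3, 0.8]
grip_width: 0.046
t 9.6 tcp [0.4929 0.3161 0.032 ] jaw -100.05 f [0.6 0.3 0.8] w 0.046 j [-0.43  0.61 -0.32  1.9   0.29  0.68 -2.67]
tilt [ 0.002  0.001 -1.   ] shift mm [11.5  2.7  1.1]
```

```bash
python3 -m pendant '[35,4,2,1,0, 35,4,0,0,0, 35,2,0,0,0, 35,1,0,0,0, 35,0,0,0,0, 35,0,0,0,0]' 30; python3 go.py .4914 .3136 .0205
```

```text
clock: 10.35
tcp_pos: [0.4907, 0.3138, 0.0206]
orientation: [-2.13, 0.188, 2.13]
contact_force: [-3.3, -1.8, 8.8]
grip_width: 0.0464
t 10.35 tcp [0.4907 0.3138 0.0206] jaw -100.04 f [-3.3 -1.8  8.8] w 0.0464 j [-0.44  0.62 -0.31  1.91  0.3   0.66 -2.68]
tilt [-0.    -0.001 -1.   ] shift mm [ 0.1  0.  -0.7]
```

```bash
python3 -m pendant '[50,0,0,0,0, 60,0,0,0,0, 70,0,0,0,0, 75,0,0,0,0, 75,0,0,0,0, 75,-15,0,0,0, 85,-50,0,0,0, 85,-60,0,0,0, 85,-60,0,0,0, 85,0,36.1,-38.9,0, 85,0,36.1,-38.9,0, 85,0,36.1,-38.9,0, 85,0,36.1,-38.9,0, 85,0,36.1,-38.9,0, 85,0,0,0,0, 85,0,0,0,0, 85,0,0,0,0]' 20; python3 go.py .65 .102; python3 wm.py w5.png dropper jar small_cup; python3 go.py .65 .102; python3 tray.py .4914 .3136
```

```text
clock: 12.48
tcp_pos: [0.6501, 0.1043, 0.2054]
orientation: [-2.131, 0.183, 2.131]
contact_force: [0.3, 1.1, -0.8]
grip_width: 0.0851
t 12.47 tcp [0.6501 0.1043 0.2054] jaw -99.88 f [ 0.3  1.1 -0.8] w 0.0851 j [-0.04  0.49 -0.3   1.61  0.16  1.07 -2.13]
tilt [ 0.     0.001 -1.   ] shift mm [-0.   2.2 -0.3]
dropper 0.57 2171 ztop 0.0787 [0.6501 0.1023 0.0769] circ [0.6507 0.1022 0.0032]
jar 0.81 5442 ztop 0.0487 [ 0.6615 -0.0893  0.0464] circ [ 0.6618 -0.0883  0.0167]
t 12.68 tcp [0.6505 0.1033 0.2051] jaw -99.95 f [-0.6 -1.1  0.1] w 0.0853 j [-0.04  0.49 -0.3   1.61  0.16  1.07 -2.13]
tilt [ 0.  0. -1.] shift mm [-0.   1.3  0.3]
(np.int64(745), ((588.3543701171875, 308.9490661621094), (49.65102767944336, 102.3282241821289), 24.917930603027344))
```

View pics/w5.png

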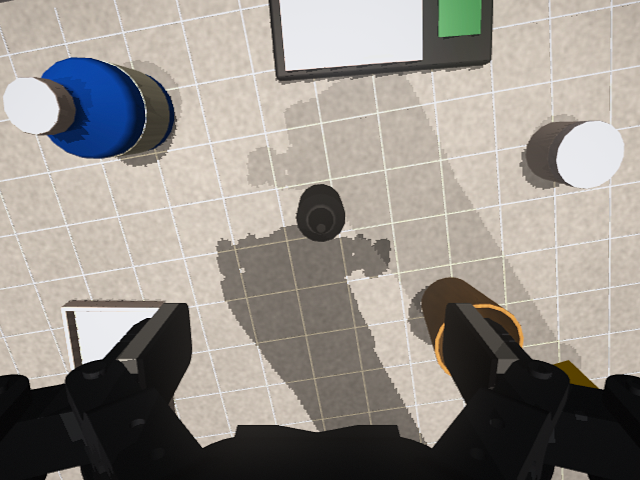

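The dropper is at (320,212), centred under the tool.

```bash
python3 -m pendant '[85,45,1,0,0, 85,45,0,0,0, 85,45,0,0,0, 85,30,0,0,0, 85,15,0,0,0, 85,7,0,0,0, 30,0,0,0,0, 30,0,0,0,0, 30,0,0,0,0, 30,0,0,0,0, 30,0,0,0,0, 30,0,0,0,0, 30,0,0,0,0, 30,0,0,0,0]' 25; python3 go.py .65 .102;  python3 -m pendant '[30,-15,0,0,0, 30,-50,0,0,0, 30,-60,0,0,0, 30,-60,0,0,0, 30,0,0,0,0, 30,0,0,0,0]'; python3 go.py .5603 .3010; python3 wm.py w6.png dropper
```

```text
clock: 14.48
tcp_pos: [0.6515, 0.1014, 0.0191]
orientation: [-2.131, 0.187, 2.128]
contact_force: [-0.8, 0.4, 6.8]
grip_width: 0.0353
t 14.47 tcp [0.6515 0.1014 0.0191] jaw -100.04 f [-0.8  0.4  6.8] w 0.0353 j [-0.07  0.71 -0.25  1.72  0.24  0.74 -2.19]
tilt [ 0.002  0.    -1.   ] shift mm [-0.  -0.3  1.6]
clock: 15.22
tcp_pos: [0.6503, 0.101, 0.2031]
orientation: [-2.13, 0.187, 2.13]
contact_force: [0.4, -0.3, -1.5]
grip_width: 0.0353
t 15.22 tcp [0.6503 0.101  0.2031] jaw -100.04 f [ 0.4 -0.3 -1.5] w 0.0353 j [-0.03  0.49 -0.3   1.61  0.16  1.06 -2.13]
tilt [ 0. -0. -1.] shift mm [  -0.  -181.2  123.5]
dropper 0.61 15165 ztop 0.2605 [0.6502 0.1016 0.2592] circ [0.6496 0.1014 0.0031]
```

```bash
python3 -m pendant '[30,0,-45.3,30.9,0, 30,0,-45.3,30.9,0, 30,0,-45.3,30.9,0, 30,0,-45.3,30.9,0, 30,0,0,0,0, 30,45,0,0,0, 30,45,0,0,0, 30,45,0,0,0, 30,25,0,0,0, 30,10,0,0,0, 30,0,0,0,0, 30,0,0,0,0]' 25; python3 go.py .5603 .3010 .022
```

```text
clock: 16.82
tcp_pos: [0.5614, 0.3015, 0.034]
orientation: [-2.131, 0.186, 2.128]
contact_force: [-0.3, 0.5, -0.9]
grip_width: 0.0349
t 16.82 tcp [0.5614 0.3015 0.034 ] jaw -100.05 f [-0.3  0.5 -0.9] w 0.0349 j [-0.37  0.67 -0.31  1.77  0.28  0.75 -2.56]
tilt [ 0.002  0.001 -1.   ] shift mm [12.   0.7  1. ]
```

```bash
python3 -m pendant '[30,5,0.5,0.5,0, 30,3,0,0,0, 30,2,0,0,0, 30,1,0,0,0, 30,0,0,0,0, 30,0,0,0,0]' 25; python3 go.py .5603 .3010 .022
```

```text
clock: 17.58
tcp_pos: [0.56, 0.3008, 0.0221]
orientation: [-2.13, 0.187, 2.13]
contact_force: [-0.8, -0.5, 4.2]
grip_width: 0.035
t 17.57 tcp [0.56   0.3008 0.0221] jaw -100.04 f [-0.8 -0.5  4.2] w 0.035 j [-0.37  0.68 -0.3   1.78  0.28  0.73 -2.57]
tilt [-0. -0. -1.] shift mm [ 0.1 -0.3 -0.3]
```

```bash
python3 -m pendant '[40,0,0,0,0, 50,0,0,0,0, 60,0,0,0,0, 70,0,0,0,0, 70,0,0,0,0, 70,-15,0,0,0, 85,-50,0,0,0, 85,-60,0,0,0, 85,-60,0,0,-0.17, 85,0,0,0,-0.17, 85,0,51.8,25.6,0, 85,0,51.8,25.6,0, 85,0,51.8,25.6,0, 85,0,51.8,25.6,0, 85,0,51.8,25.6,0, 85,0,51.8,25.6,0, 85,0,51.8,25.6,0, 85,0,0,0,0, 85,0,0,0,0, 85,0,0,0,0]' 20; python3 wm.py w7.png mould large_cup; python3 go.py .443 -.086
```

```text
clock: 20.08
tcp_pos: [0.4433, -0.0848, 0.2073]
orientation: [2.135, 0.179, -2.133]
contact_force: [0.9, 0.8, 0.5]
grip_width: 0.0848
mould 0.71 3370 ztop 0.0454 [ 0.4428 -0.0839  0.0431] rect ((442.86517333984375, -83.96595764160156), (46.15786361694336, 35.899208068847656), 9.149895668029785)
large_cup 0.63 8833 ztop 0.0748 [0.5407 0.0057 0.0727] circ [0.5441 0.0051 0.0298]
t 20.23 tcp [ 0.4431 -0.0852  0.2069] jaw -80.44 f [0.3 0.6 0.9] w 0.0851 j [ 0.35  0.16 -0.32  2.08  0.06  0.92 -1.41]
tilt [ 0.  0. -1.] shift mm [-0.   0.8  0.2]
```

View pics/w7.png

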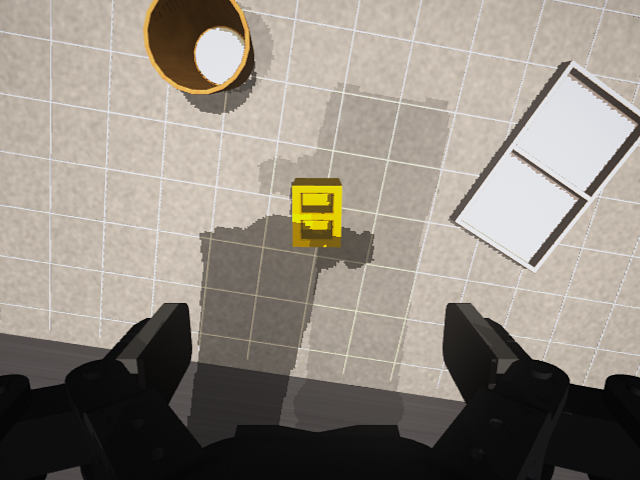

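The mould is at (317,215), square to the jaws.

```bash
python3 -m pendant '[85,45,-1,0,0, 85,45,0,0,0, 85,45,0,0,0, 85,30,0,0,0, 85,18,0,0,0, 85,10,0,0,0, 30,0,0,0,0, 30,0,0,0,0, 30,0,0,0,0, 30,0,0,0,0, 30,0,0,0,0, 30,0,0,0,0, 30,0,0,0,0, 30,0,0,0,0]' 25; python3 go.py .443 -.084;  python3 -m pendant '[30,-15,0,0,0, 30,-50,0,0,0, 30,-60,0,0,0, 30,-60,0,0,0, 30,0,0,0,0.17, 30,0,0,0,0.17, 30,0,0,0,0, 30,0,0,0,0]'; python3 go.py .4225 .3262; python3 wm.py w8.png mould
```

```text
clock: 21.98
tcp_pos: [0.4433, -0.0854, 0.0147]
orientation: [2.137, 0.176, -2.134]
contact_force: [-0.1, -0.2, 7.1]
grip_width: 0.0352
t 21.98 tcp [ 0.4433 -0.0854  0.0147] jaw -80.56 f [-0.1 -0.2  7.1] w 0.0352 j [ 0.25  0.48 -0.24  2.22  0.25  0.46 -1.59]
tilt [ 0.002 -0.    -1.   ] shift mm [-0.  -1.4  0.1]
clock: 22.98
tcp_pos: [0.4423, -0.0852, 0.1991]
orientation: [-2.132, 0.184, 2.132]
contact_force: [0.0, -1.3, 0.3]
grip_width: 0.0358
t 22.98 tcp [ 0.4423 -0.0852  0.1991] jaw -99.84 f [ 0.  -1.3  0.3] w 0.0358 j [ 0.33  0.16 -0.31  2.09  0.06  0.9  -1.75]
tilt [-0.  0. -1.] shift mm [   0.  -401.9   89.9]
mould 0.84 21486 ztop 0.2295 [ 0.4425 -0.0847  0.2273] rect ((442.3155822753906, -84.60737609863281), (37.07147979736328, 47.443321228027344), 80.43864440917969)
```

```bash
python3 -m pendant '[30,0,-50.2,0,0, 30,0,-50.2,0,0, 30,0,-50.2,10,0, 30,0,-50.2,15,0, 30,0,-50.2,15,0, 30,0,-50.2,15,0, 30,0,-50.2,17.5,0, 30,0,-50.5,17.5,0, 30,0,0,0,0, 30,0,0,0,0, 30,45,0,0,0, 30,45,0,0,0, 30,45,0,0,0, 30,24,0,0,0, 30,10,0,0,0, 30,0,0,0,0, 30,0,0,0,0]' 25; python3 go.py .4225 .3262 .0177
```

```text
clock: 25.2
tcp_pos: [0.4249, 0.3264, 0.031]
orientation: [-2.131, 0.186, 2.127]
contact_force: [-0.4, 0.1, 0.3]
grip_width: 0.0356
t 25.2 tcp [0.4249 0.3264 0.031 ] jaw -100.07 f [-0.4  0.1  0.3] w 0.0356 j [-0.43  0.57 -0.43  2.01  0.39  0.64 -2.87]
tilt [ 0.002  0.001 -1.   ] shift mm [13.3  0.6  2.4]
```

```bash
python3 -m pendant '[30,6,0,1,0, 30,4,0,0.5,0, 30,2,0,0,0, 30,1,0,0,0, 30,0,0,0,0, 30,0,0,0,0]' 25; python3 go.py .4225 .3262 .0177
```

```text
clock: 25.95
tcp_pos: [0.4224, 0.3263, 0.0177]
orientation: [-2.131, 0.188, 2.13]
contact_force: [-4.1, -2.7, 11.7]
grip_width: 0.0357
t 25.95 tcp [0.4224 0.3263 0.0177] jaw -100.03 f [-4.1 -2.7 11.7] w 0.0357 j [-0.45  0.59 -0.42  2.02  0.4   0.61 -2.88]
tilt [ 0.    -0.001 -1.   ] shift mm [ 0.   0.1 -0.2]
```

```bash
python3 -m pendant '[40,0,0,0,0, 50,0,0,0,0, 60,0,0,0,0, 70,0,0,0,0, 70,0,0,0,0, 70,-15,0,0,0, 85,-50,0,0,0, 85,-60,0,0,0, 85,-60,0,0,0, 85,0,49.4,-29.3,0, 85,0,49.4,-29.3,0, 85,0,49.4,-29.3,0, 85,0,49.4,-29.3,0, 85,0,49.4,-29.3,0, 85,0,49.4,-29.3,0, 85,0,0,0,0.108, 85,0,0,0,0.108, 85,0,0,0,0, 85,0,0,0,0, 85,0,0,0,0]' 20; python3 wm.py w9.png large_cup jar; python3 go.py .544 .004; python3 - <<'E'
from h import *
im,_=cloud('scene'); save(cv2.resize(im[150:350,380:560],None,fx=3,fy=3,interpolation=2),'s2.png')
E
```

```text
clock: 28.45
tcp_pos: [0.5439, 0.0041, 0.2021]
orientation: [-2.008, 0.396, 2.008]
contact_force: [0.5, -0.6, 0.1]
grip_width: 0.0847
large_cup 0.74 7083 ztop 0.0749 [0.5446 0.0057 0.0727] circ [0.5451 0.0056 0.0297]
jar 0.72 2626 ztop 0.0487 [ 0.6522 -0.0872  0.0465] circ [ 0.6518 -0.0852  0.0114]
jar 0.5 530 ztop 0.0235 [0.5518 0.2889 0.0217] circ [0.5587 0.3017 0.018 ]
t 28.6 tcp [0.5439 0.004  0.2019] jaw -112.37 f [-1.  -0.3  0.4] w 0.0848 j [ 0.17  0.32 -0.35  1.88  0.13  0.96 -2.2 ]
tilt [-0.  0. -1.] shift mm [-0. -0. -0.]
```

View pics/s2.png

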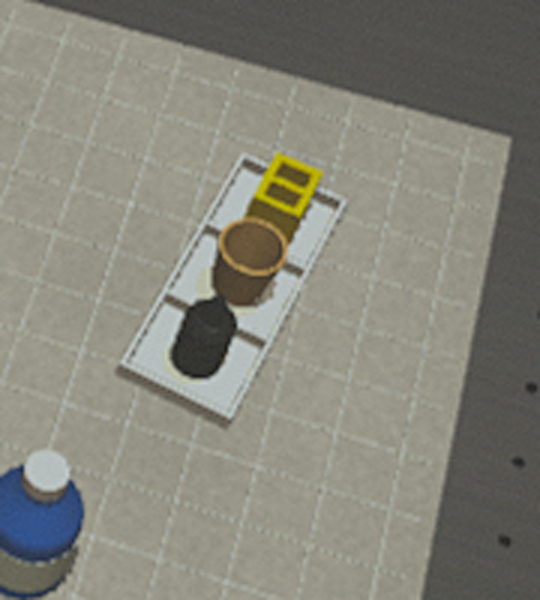

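Tray3 holds the mould (288,185), small cup (252,260) and dropper (205,335). All three are upright in their bays.

```bash
python3 -m pendant '[85,45,-1,0,0, 85,45,0,0,0, 85,40,0,0,0, 85,25,0,0,0, 85,11,0,0,0, 85,0,0,0,0, 50,0,0,0,0, 50,0,0,0,0, 50,0,0,0,0, 50,0,0,0,0, 50,0,0,0,0, 50,0,0,0,0, 50,0,0,0,0, 50,0,0,0,0]' 30; python3 go.py .544 .004;  python3 -m pendant '[50,-15,0,0,0, 50,-50,0,0,0, 50,-60,0,0,0, 50,-60,0,0,0, 50,0,0,0,0, 50,0,0,0,0]'; python3 go.py .5 -.264; python3 wm.py w10.png large_cup
```

```text
clock: 30.4
tcp_pos: [0.5455, 0.0049, 0.0376]
orientation: [-2.009, 0.397, 2.004]
contact_force: [-1.5, -1.1, 5.6]
grip_width: 0.063
t 30.4 tcp [0.5455 0.0049 0.0376] jaw -112.43 f [-1.5 -1.1  5.6] w 0.063 j [ 0.1   0.55 -0.29  1.99  0.25  0.63 -2.31]
tilt [ 0.003 -0.    -1.   ] shift mm [-0.   1.4  1.1]
clock: 31.15
tcp_pos: [0.5441, 0.0047, 0.2216]
orientation: [-2.008, 0.398, 2.006]
contact_force: [-0.3, -0.5, -1.1]
grip_width: 0.0627
t 31.15 tcp [0.5441 0.0047 0.2216] jaw -112.42 f [-0.3 -0.5 -1.1] w 0.0627 j [ 0.18  0.3  -0.36  1.86  0.12  1.   -2.2 ]
tilt [ 0.001 -0.    -1.   ] shift mm [  0.  265.2 -61.7]
large_cup 0.78 34443 ztop 0.2576 [0.5452 0.0053 0.2556] circ [0.5438 0.0048 0.0295]
```

```bash
python3 -m pendant '[50,0,48.4,2.7,0, 50,0,48.4,2.7,0, 50,0,48.4,2.7,0, 50,0,48.4,2.7,0, 50,0,0,0,0, 50,0,0,0,0, 50,0,0,0,0, 50,0,0,0,0]' 30; python3 tray.py .5 -.264; python3 wm.py w11.png large_cup; python3 go.py .5 -.264
```

```text
clock: 32.25
tcp_pos: [0.461, -0.1689, 0.2207]
orientation: [-2.008, 0.395, 2.008]
contact_force: [-0.4, -0.1, -0.7]
grip_width: 0.0628
(np.int64(3350), ((501.731689453125, -262.11822509765625), (84.35747528076172, 144.0913848876953), 67.51573944091797))
large_cup 0.59 34656 ztop 0.258 [ 0.4624 -0.1682  0.274 ] circ [ 0.4611 -0.1691  0.0295]
t 32.4 tcp [ 0.4608 -0.1695  0.2208] jaw -112.36 f [-0.7 -0.2  0.4] w 0.0627 j [ 0.46  0.2  -0.27  1.98  0.07  0.97 -1.8 ]
tilt [-0.  0. -1.] shift mm [ -0.   72.5 -72.2]
```

View pics/w11.png

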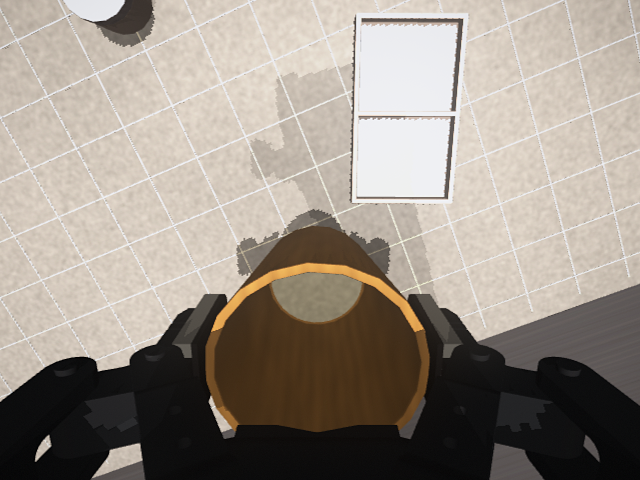

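The two-bay tray shows at (410,108), and its measured size matches. The large cup goes into the near bay.

```bash
python3 -m pendant '[50,0,35,-19,0, 50,0,35,-19,0, 50,0,0,0,0, 50,45,0,0,0, 50,45,0,0,0, 50,45,0,0,0, 50,24,0,0,0, 50,9,0,0,0, 50,0,0,0,0, 50,0,0,0,0]' 30; python3 go.py .4694 -.2487 .0406
```

```text
clock: 33.65
tcp_pos: [0.4699, -0.2494, 0.0541]
orientation: [-2.009, 0.398, 2.005]
contact_force: [0.7, 0.2, 0.3]
grip_width: 0.0626
t 33.65 tcp [ 0.4699 -0.2494  0.0541] jaw -112.41 f [0.7 0.2 0.3] w 0.0626 j [ 0.52  0.49 -0.19  2.03  0.15  0.63 -1.73]
tilt [ 0.002 -0.001 -1.   ] shift mm [13.5 -0.4  0.8]
```

```bash
python3 -m pendant '[50,5,0,0.5,0, 50,4,0,0,0, 50,2,0,0,0, 50,1,0,0,0, 50,0,0,0,0, 50,0,0,0,0]' 30; python3 go.py .4694 -.2487 .0406
```

```text
clock: 34.4
tcp_pos: [0.4686, -0.249, 0.0409]
orientation: [-2.007, 0.398, 2.007]
contact_force: [0.4, -0.4, -0.5]
grip_width: 0.0628
t 34.4 tcp [ 0.4686 -0.249   0.0409] jaw -112.41 f [ 0.4 -0.4 -0.5] w 0.0628 j [ 0.52  0.51 -0.18  2.03  0.16  0.61 -1.73]
tilt [ 0. -0. -1.] shift mm [ 0.3 -0.6 -0.6]
```

Not touching the floor yet, so I'll go down in small steps.

```bash
python3 -m pendant '[50,1,0,0,0, 50,0,0,0,0, 50,0,0,0,0]' 30 | grep -E 'force|tcp'; python3 -m pendant '[50,0.7,0,0,0, 50,0,0,0,0, 50,0,0,0,0]' 30 | grep -E 'force|tcp'
```

```text
tcp_pos: [0.4689, -0.2492, 0.0406]
contact_force: [-1.4, 1.4, 6.2]
tcp_pos: [0.4691, -0.2493, 0.0406]
contact_force: [-3.4, 2.3, 13.6]
```

```bash
python3 -m pendant '[66,-1,0,0,0, 72,0,0,0,0, 78,0,0,0,0, 83,0,0,0,0, 83,0,0,0,0, 83,-20,0,0,0, 85,-50,0,0,0, 85,-60,0,0,0, 85,-35,0,0,0, 85,0,-44.2,-23.3,0, 85,0,-44.2,-23.3,0, 85,0,-44.2,-23.3,0, 85,0,-44.2,-23.3,0, 85,0,-44.2,-23.3,0, 85,0,0,0,0, 85,0,0,0,0, 85,0,0,0,0]' 20; python3 wm.py w12.png jar; python3 go.py .661 -.089
```

```text
clock: 37.28
tcp_pos: [0.6596, -0.0909, 0.2051]
orientation: [-2.005, 0.401, 2.007]
contact_force: [0.1, 0.7, -0.8]
grip_width: 0.0849
t 37.38 tcp [ 0.6598 -0.0907  0.2054] jaw -112.53 f [0.4 0.1 0.3] w 0.0849 j [ 0.23  0.5  -0.27  1.59  0.15  1.07 -2.04]
tilt [-0.    -0.001 -1.   ] shift mm [-0.  -2.  -0.4]
```

```bash
python3 - <<'E'
from m import *
im,P=cloud('wrist'); save(im,'w13.png')
k=(abs(P[...,2]-.0485)<.003)&(np.hypot(P[...,0]-.661,P[...,1]+.089)<.04); t=P[k]
print(k.sum(),cv2.minEnclosingCircle((t[:,:2]*1000).astype(np.float32)),np.median(t[:,2]))
E
python3 go.py .661 -.089
```

```text
3166 ((661.7352905273438, -89.41920471191406), 23.362464904785156) 0.04753626816192891
t 37.42 tcp [ 0.6599 -0.0904  0.2054] jaw -112.51 f [ 0.5  0.5 -0.2] w 0.0853 j [ 0.23  0.5  -0.27  1.59  0.15  1.07 -2.04]
tilt [-0.    -0.001 -1.   ] shift mm [-0.  -1.7 -0.4]
```

View pics/w13.png

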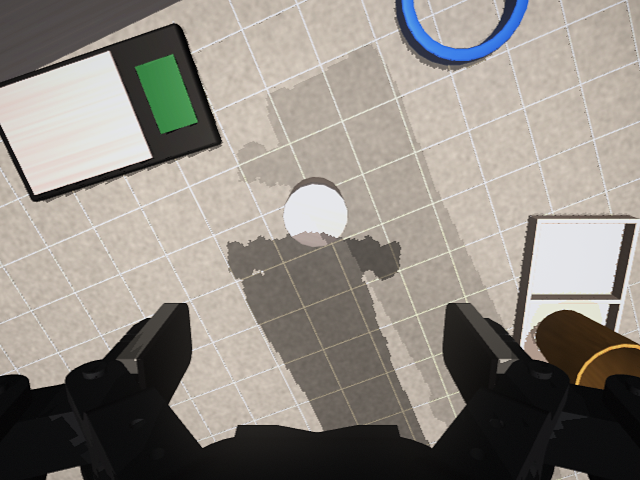

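The jar is at (315,213). The scale and tape are both clear of the fingers.

```bash
python3 -m pendant '[85,45,-1.6,-1.3,0, 85,45,0,0,0, 85,45,0,0,0, 85,30,0,0,0, 85,16,0,0,0, 85,8,0,0,0, 40,0,0,0,0, 40,0,0,0,0, 40,0,0,0,0, 40,0,0,0,0, 40,0,0,0,0, 40,0,0,0,0, 40,0,0,0,0, 40,0,0,0,0]' 30; python3 go.py .5340 -.2755;  python3 -m pendant '[40,-15,0,0,0, 40,-50,0,0,0, 40,-60,0,0,0, 40,-60,0,0,0, 40,0,0,0,0, 40,0,0,0,0]'; python3 go.py .5340 -.2755
```

```text
clock: 39.17
tcp_pos: [0.6633, -0.0884, 0.0177]
orientation: [-2.009, 0.398, 2.004]
contact_force: [-0.4, -0.2, 6.5]
grip_width: 0.0458
t 39.17 tcp [ 0.6633 -0.0884  0.0177] jaw -112.43 f [-0.4 -0.2  6.5] w 0.0458 j [ 0.2   0.72 -0.23  1.7   0.22  0.75 -2.1 ]
tilt [ 0.002 -0.    -1.   ] shift mm [-2.000e-01  2.223e+02  4.810e+01]
clock: 39.92
tcp_pos: [0.6619, -0.0882, 0.2015]
orientation: [-2.007, 0.398, 2.007]
contact_force: [-0.1, -0.0, -1.2]
grip_width: 0.046
t 39.92 tcp [ 0.6619 -0.0882  0.2015] jaw -112.41 f [-0.1 -0.  -1.2] w 0.046 j [ 0.23  0.51 -0.27  1.59  0.15  1.07 -2.04]
tilt [ 0. -0. -1.] shift mm [  0.  222.   46.8]
```

```bash
python3 -m pendant '[40,0,55.5,11.7,0, 40,0,55.5,11.7,0, 40,0,55.5,11.7,0, 40,0,55.5,11.7,0, 40,0,0,0,0, 40,0,0,0,0, 40,45,0,0,0, 40,45,0,0,0, 40,45,0,0,0, 40,24,0,0,0, 40,9,0,0,0, 40,0,0,0,0, 40,0,0,0,0]' 30; python3 go.py .5340 -.2755 .0207
```

```text
clock: 41.55
tcp_pos: [0.5355, -0.2755, 0.0343]
orientation: [-2.009, 0.397, 2.005]
contact_force: [-0.5, -1.3, -0.2]
grip_width: 0.0455
t 41.55 tcp [ 0.5355 -0.2755  0.0343] jaw -112.39 f [-0.5 -1.3 -0.2] w 0.0455 j [ 0.52  0.61 -0.2   1.86  0.18  0.68 -1.74]
tilt [ 0.002 -0.001 -1.   ] shift mm [13.6  0.5  1.4]
```

```bash
python3 -m pendant '[40,5,0,1,0, 40,4,0,0,0, 40,2,0,0,0, 40,1,0,0,0, 40,0,0,0,0, 40,0,0,0,0]' 30; python3 go.py .5340 -.2755 .0207
```

```text
clock: 42.3
tcp_pos: [0.5335, -0.2752, 0.0213]
orientation: [-2.007, 0.398, 2.007]
contact_force: [0.5, -0.0, -1.1]
grip_width: 0.0459
t 42.3 tcp [ 0.5335 -0.2752  0.0213] jaw -112.42 f [ 0.5 -0.  -1.1] w 0.0459 j [ 0.52  0.63 -0.19  1.87  0.19  0.66 -1.75]
tilt [ 0. -0. -1.] shift mm [ 0.6  0.1 -0.5]
```

```bash
python3 -m pendant '[40,1,0,0,0, 40,0,0,0,0, 40,0,0,0,0]' 30 | grep -E 'force|tcp'; python3 -m pendant '[40,0.6,0,0,0, 40,0,0,0,0, 40,0,0,0,0]' 30 | grep -E 'force|tcp'
```

```text
tcp_pos: [0.5336, -0.2752, 0.0207]
contact_force: [-2.6, 0.3, 4.9]
tcp_pos: [0.5336, -0.2753, 0.0206]
contact_force: [-3.4, 1.4, 10.5]
```

```bash
python3 -m pendant '[50,-0.5,0,0,0, 56,0,0,0,0, 62,0,0,0,0, 70,0,0,0,0, 70,0,0,0,0, 70,-15,0,0,0, 85,-50,0,0,0, 85,-60,0,0,0, 85,-60,0,0,0, 85,0,-50,15,0, 85,0,-50,15,0, 85,0,-50,15,0, 85,0,0,0,0, 85,0,0,0,0, 85,0,0,0,0]' 20; sed -i "s/^near=.*/near=dict(small_cup=(.491,.313),large_cup=(.469,-.249),dropper=(.560,.301),jar=(.534,-.2755),mould=(.4225,.326),bottle=(.736,.216),tape=(.763,-.241),scale=(.782,.034))/" m.py; python3 m.py; python3 - <<'E'
from h import *
im,_=cloud('scene'); save(im,'s3.png')
E
```

```text
clock: 44.92
tcp_pos: [0.5488, -0.1211, 0.2053]
orientation: [-2.006, 0.401, 2.005]
contact_force: [0.2, 0.1, 0.1]
grip_width: 0.0852
top table z 0.012048764338805529 0.0017038390221261047
small_cup 712 ztop 0.0541 topmid [0.489  0.3127] circ [0.4897 0.313  0.0215]
large_cup 1122 ztop 0.0772 topmid [ 0.4677 -0.2423] circ [ 0.4687 -0.2473  0.0294]
dropper none
jar none
mould 966 ztop 0.0484 rect 422.9 325.1 36.2 46.0 79.99
bottle 1437 ztop 0.1293 topmid [0.7452 0.2285] circ [0.745  0.2286 0.0089]
tape none
scale 3809 ztop 0.0189 rect 786.4 33.8 156.2 86.4 84.24
scene table z 0.0022369616731491293 0.0022662303699915024
small_cup 519 ztop 0.0574 topmid [0.5108 0.3136] circ [0.4898 0.3128 0.0218]
large_cup 809 ztop 0.0791 topmid [ 0.4702 -0.2491] circ [ 0.4693 -0.2497  0.0296]
dropper 401 ztop 0.0785 topmid [0.561  0.2992] circ [60.1195 11.0984 60.5294]
jar 451 ztop 0.0552 topmid [ 0.5353 -0.2737] circ [ 0.5345 -0.2739  0.0153]
mould 329 ztop 0.0522 rect 423.7 326.0 31.8 47.6 81.49
bottle 1191 ztop 0.1318 topmid [0.7496 0.229 ] circ [0.75   0.2295 0.009 ]
tape 694 ztop 0.0264 topmid [ 0.7623 -0.2436] circ [ 0.7633 -0.2431  0.0402]
scale 3407 ztop 0.0223 rect 788.7 34.2 155.4 88.1 83.68
```

View pics/s3.png

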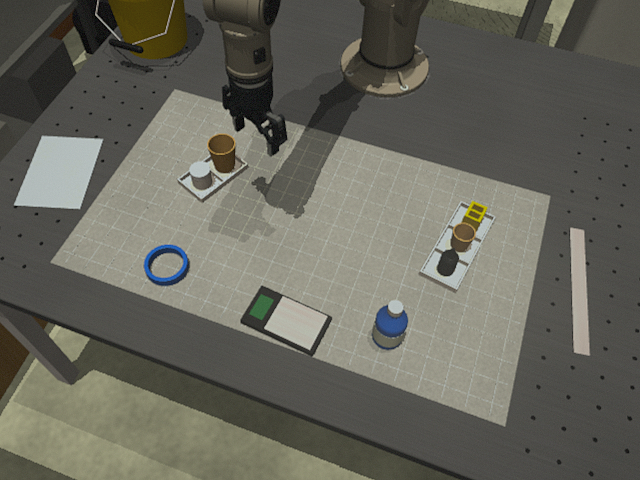

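All five pieces stand in their bays, with tops about 3 mm higher than on the table. The bottle (392,322), tape (166,265) and scale (287,318) haven't moved.

```bash
python3 -c "
from bench import r
print(r.hand_in())"
```

```text
the job is handed in; nothing more can be done
None
```

Both kits are made up and handed in, at about 46 s on the robot's clock.

- **Three-bay tray:** the small cup is in the middle bay. The dropper is in the end bay away from the robot, and the mould is in the one nearest it.
- **Two-bay tray:** the large cup is in the bay nearer the robot and the jar in the other.
- **Setting down:** I lowered each piece in small steps until the wrist force showed floor contact (about 4–14 N), and only then released it.

**Last checks:**
- **Position and height:** all five pieces are upright, and where a camera found them they were within about 2 mm of their bay centres. The exception was one top-camera reading of the large cup, 6 mm off; the scene camera put it within 1 mm. The cups, mould and jar read about 3 mm higher than on the table, as the tray floor should give.
- **Bystanders:** the bottle and scale read within about 1 mm of where they started in the top camera, and the scale and tape did in the scene camera.
- **Missed detections:** the top camera did not find the dropper, jar or tape in the final look. For those I relied on the scene camera and its picture, and the dropper's circle fit there failed, so only its outline position was used.

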